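# Tare the pot on the kitchen scale

### The arm

A 6-joint arm with a two-finger parallel gripper is mounted at the origin on the work surface. World frame = base frame: x ahead of the robot, y to its left, z up, the work surface at z = 0. Lengths are in m, angles in rad, forces in N, time in s.
With the tool pointing down it reaches from about 0.25 to 0.8 m from the base axis. Payload 8.5 kg.
Tool frame: the origin (TCP) lies at the very end of the fingers, on their centre line; the grasp point (between the pads) lies behind it (arm.grip_depth is the z of the grasp point in the tool frame, in m); z points along the fingers, y is the line along which they close (so a half turn about z gives the same grasp; the last joint's range is limited). The gripper opens to 85 mm and grips with 20 to 120 N. Pads are 22 mm wide; open, the fingers measure 114 mm over their backs; the gripper's body (76 mm by 85 mm) begins 54 mm behind the grasp point. The pads swing forward as they close: fully open they stand 13 mm farther back than shut.
Start: joints at [-1.271, 0.238, -0.013, 1.319, 0, 1.571], TCP at [0.155, -0.502, 0.231] pointing down, gripper open.
Joint ranges: [-2.66, 2.66], [-1.03, 1.9], [-1.14, 1.46], [-1.82, 2.27], [-1.45, 1.34], [-3.14, 3.14]. Speed limits (rad/s): [2.22, 2.22, 2.79, 3.14, 3.14, 3.14].

### API

Orientations are given as a unit quaternion [w, x, y, z].
In Python, from bench import arm gives the robot as it stands.
- The arm moves only by the tool carry_out, never from a script. Its argument "targets" is a list of rows, each a list of 7 numbers: the closure, from 0 (fully open) to 1 (shut), then the shift along the tool's x, y, z in m, then the turn, a rotation vector about the tool's x, y, z in degrees. A call has 1 to 20 rows; each row shifts and turns the commanded pose from where the row before left it, along the tool's axes as they then stand; what a row does not reach is not made up. A row lasts 1/12 s, in which the tool goes at most 41.7 mm and 7.16 degrees, less where a joint would pass 70% of its speed; a pose out of reach is approached as far as the arm can. A call with a gripper value outside its range is refused whole. The fingers move at their own pace and stop on an object; "force" is the grip in N (left out, the last holds). Time passes only in rows, so rows that do not move let the fingers close. It gives the time, the measured TCP pose, the force, the opening and the grip force at its end, in the units of the state.
- arm.state(): the state, without advancing time (a new reading comes with each control period).
- arm.grab_frame(name): name is "scene" or "top"; returns a dict with "img" (480x640x3 uint8, red, green, blue), "depth" (480x640 float32, m along the optical axis (not along the pixel's ray), 0 where there is no reading), "fx", "fy", "cx", "cy" (pixels), "k1" (the pictures are not rectified: a ray, as slopes to the right and down, at radius r is drawn at 1 + k1 r^2 times it, then the intrinsics apply), "position" and "attitude" of the camera in the world. Camera axes: x right, y down, z forward; pixel columns grow to the right and rows downward; lengths in m; the calibration is good to about 2 mm. A picture is of the moment at which its call begins.
- arm.sign_off(): hands the job in; it is judged then, once.
The state is a dict: "clock": time; "joints": joint angles; "qvel": joint speeds; "tau": joint torques, N m; "tcp_pos": TCP position; "tcp_rot": TCP orientation; "contact_force": force on the tool from outside, world axes, zero at the start; "ft_torque": the same for the moment, N m; "width": opening from 0.0 (shut) to 1.0 (fully open); "gripper_force": force on a finger pad.
Only numpy, scipy, OpenCV 4.12 (cv2) and the standard library are available. Lean on these libraries where they do the work, as an engineer would, in place of code of your own. Each camera call takes 0.05 s, during which the arm holds its last target. There are 200 camera calls.

### The job

I want to weigh sugar into the blue pot: stand it in the middle of the scale's steel plate, let go of it, and then tare the scale by rolling the little thumbwheel in its deck with a fingertip, which turns the dial, until the bold zero line stands under the tip of the red pointer. The wheel runs on a thin plastic axle, so keep to a light touch (never 12 N or more on it), set the pot down gently, do not shove the scale about, and leave the mill, the jar and the tin where they are.

Things in the scene. Friction and masses are not known exactly. Their poses are not given: they have to be found in the camera images.
- pot: open blue stoneware pot, round and straight-sided, outer diameter 64 mm (60 at the foot), 90 mm high, wall 6 mm, 0.24 to 0.39 kg (differs each time). Origin: centre of its underside; z up
- scale: cream mechanical kitchen scale, 1.8 kg, loose on four feet, 300 mm along x, 190 along y. Origin: centre of its footprint on the counter; +x runs from the dial end to the plate end. Dial end: flat deck 42 mm high with the dial (under a round window, radius 60 mm, 46 mm high) and the thumbwheel. Plate end: 52 mm high, plate above it. Dial card: 2 kg a turn, a line every 20 g
- plate: flat round steel weighing plate, 140 mm across, at x=75, y=0 mm in the scale's frame, top 67 mm above the counter when empty. Origin: centre of its top; z up. Sinks on its spring about 1 mm per 2 N, stop at 12 mm. Load turns the pointer clockwise seen from above, one turn for 2 kg
- zero_wheel: black ribbed thumbwheel, 36 mm diameter, 12 wide, axis along the scale's y at x=-75, y=-66, z=30 mm (origin, turns with it). Top 6 mm stands above the deck between cheeks 2.5 mm high: no pinching. Rolling its top to the scale's +x turns the dial card clockwise from above, 0.5 rad per rad of wheel (1 mm of rim = 0.028 rad); to -x anticlockwise. Rigid; drags 2.5 N at the rim, stays where left
- wheel_top (a point): highest point of the thumbwheel's rim, 48 mm above the counter; fixed to the scale, does not turn with the wheel
- dial_centre (a point): common axis of pointer and dial card, at the pointer's height (44.5 mm above the counter); its axes are the scale's
- zero_mark (a point): the bold black zero line of the dial card, 48 mm from dial_centre; turns with the card, roughly towards the plate at the start
- pointer_tip (a point): tip of the red pointer, 48 mm from dial_centre, moved only by the load on the plate (empty: towards the scale's +x; with the pot: clockwise of the zero line)
- pepper_mill: wooden pepper mill, 52 mm diameter, 124 mm high, standing; not to be disturbed. Origin: centre of its underside
- honey_jar: amber honey jar with brass cap, 64 mm diameter, 85 mm high, standing; not to be disturbed. Origin: centre of its underside
- tea_tin: tin with green band, 66 mm diameter, 75 mm high, standing near the scale's dial end; not to be disturbed. Origin: centre of its underside

How it is judged:
On the way, in this order (a step that is already met when the one before it is completed fails the run):
1. the pot stands upright on the scale's plate, within 20 mm of its middle, and is let go (horizontal distance between pot and plate below 0.02 m and angle between pot's own z axis and vertical below 0.08 rad and contact force between pot and plate above 1.2 N and contact force between pot and the fingers below 0.05 N), for 0.3 s.
2. a finger is on the thumbwheel (contact force between the fingers and zero_wheel above 0.5 N), for 0.1 s.
At the end, for the whole second after the job is handed in: the pot stands at rest, upright, on the plate within 20 mm of its middle, and the dial's zero line stands within 3 mm (one 20 g line) of the red pointer's tip (distance between pointer_tip and zero_mark below 0.003 m and horizontal distance between pot and plate below 0.02 m and angle between pot's own z axis and vertical below 0.08 rad and contact force between pot and plate above 1.2 N and linear speed of each of pot, scale below 0.02 m/s); the robot touches nothing.
It fails at once if the finger bears on the thumbwheel with 12 N or more (contact force between the fingers and zero_wheel above 12 N).
It fails at once if the plate is loaded past the scale's range (25 N), by a pot dropped or pressed on it (contact force between anything else and plate above 25 N).
It fails at once if the scale is shoved more than 20 mm or tipped (distance of scale from where it was at the start of the episode above 0.02 m or angle between scale's own z axis and vertical above 0.1 rad).
It fails at once if the mill, the jar or the tin is disturbed (moved 15 mm) (distance of any of pepper_mill, honey_jar, tea_tin from where it was at the start of the episode above 0.015 m).
It also fails if it takes over 67 s, if anything falls off the work surface, if the arm or the gripper's body presses on something with over 40 N, if the wrist force passes 120 N, or if a joint passes its speed limit or range.

## Working session

There is one attempt and no reset: what is moved stays moved. The work goes in short steps, Python scripts to look and compute and a tool call to move; the robot and the scene stay as the last step left them, time stands still between calls to the robot, and variables do not carry over. Pictures are saved under pics/ and viewed, at most 10 in all, crops included, and the job is handed in when it is done.

Besides the shell and the picture viewer there is one more tool, called after ">>>" by a JSON object that holds its "api" and its "payload", one argument or row to a line. carry_out: Moves the arm, as the interface text tells. Its arguments: {"type":"object","properties":{"targets":{"type":"array"},"force":{"type":"number"}},"required":["targets"]}

```bash
mkdir -p pics; ls
python3 - <<'E'
from bench import arm
import cv2,pickle
s=arm.state();print(s['clock'],s['tcp_pos'],s['tcp_rot'],arm.grip_depth)
for n in('scene','top'):
    f=arm.grab_frame(n);cv2.imwrite(f'pics/{n}0.png',f['img'][:,:,::-1]);pickle.dump(f,open(f'{n}.pkl','wb'))
    print(n,f['fx'],f['cx'],f['cy'],f['k1'],f['position'],f['attitude'])
E
```

```text
pics
0.0 [ 0.15492768 -0.50117267  0.23064647] [-7.42540865e-04  9.88785399e-01  1.49341451e-01 -1.19040169e-04] -0.0187
scene 438.9802600675764 319.1662743600511 236.01545406814827 -0.08988393013739003 [1.21460113 0.11981925 0.91070112] [-0.21720282  0.62811282  0.70392514 -0.25057259]
top 487.31159942164055 318.5429888764328 233.80891011173492 0.038570326382733194 [0.3524714  0.02731937 1.12066663] [-0.06475009  0.71016551 -0.69824447  0.06266613]
```

View pics/scene0.png

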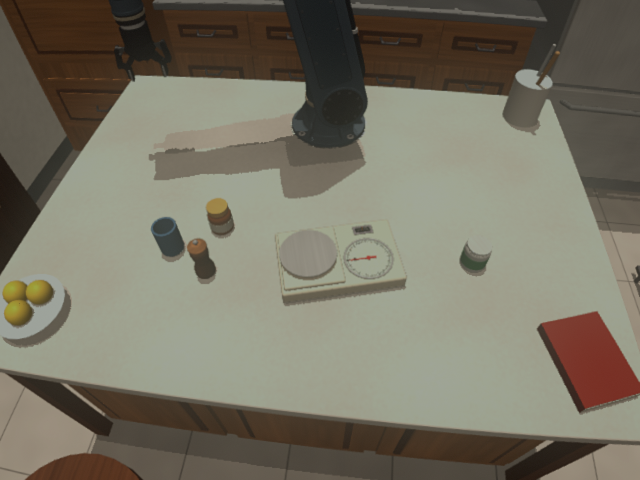

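View pics/top0.png

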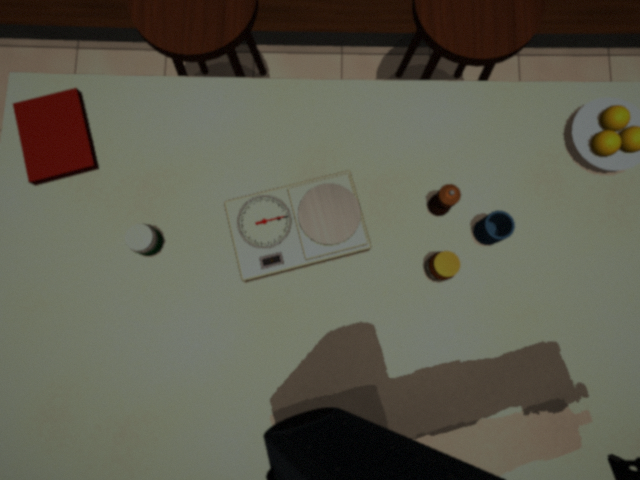

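The scene view shows the pot at (168,237), mill (202,258), jar (219,215), scale (340,258) and tin (477,252). The top view shows the pot at (498,223), mill (449,195), jar (445,265), plate (330,213), dial (263,221) and thumbwheel window (272,260), with the pointer toward the plate.

```bash
cat > h.py <<'E'
import numpy as np,cv2
from scipy.spatial.transform import Rotation as R
def K(f): return np.array([[f['fx'],0,f['cx']],[0,f['fy'],f['cy']],[0,0,1.]])
def rot(q): return R.from_quat(np.roll(q,-1))
def rays(f,uv):
    p=cv2.undistortPoints(np.float64(uv).reshape(-1,1,2),K(f),np.array([f['k1'],0,0,0]))[:,0]
    return np.c_[p,np.ones(len(p))]
def onplane(f,uv,z):
    d=rot(f['attitude']).apply(rays(f,uv));o=np.array(f['position'])
    return o+d*((z-o[2])/d[:,2])[:,None]
def proj(f,P):
    c=rot(f['attitude']).inv().apply(np.atleast_2d(P)-f['position'])
    return cv2.projectPoints(c,np.zeros(3),np.zeros(3),K(f),np.array([f['k1'],0,0,0]))[0][:,0]
def cloud(f):
    v,u=np.mgrid[:480,:640]
    r=rays(f,np.c_[u.ravel(),v.ravel()])*f['depth'].reshape(-1,1)
    return (rot(f['attitude']).apply(r)+f['position']).reshape(480,640,3)
E
python3 - <<'E'
from h import *;import pickle
f=pickle.load(open('top.pkl','rb'));g=pickle.load(open('scene.pkl','rb'))
for n,f in(('top',f),('scene',g)):
    P=cloud(f)
    hsv=cv2.cvtColor(f['img'],cv2.COLOR_RGB2HSV)
    print(n,'table z',np.median(P[300:330,150:200,2]) if n=='top' else np.median(P[330:350,200:300,2]))
    m=((P[...,2]>.02)&(P[...,2]<.2)&(f['depth']>0)).astype(np.uint8)
    k,l,st,c=cv2.connectedComponentsWithStats(m)
    for i in range(1,k):
        if st[i,4]<60: continue
        Q=P[l==i];top=np.percentile(Q[:,2],95);T=Q[Q[:,2]>top-.008]
        if np.hypot(*T.mean(0)[:2])>.9: continue
        (a,b),r=cv2.minEnclosingCircle(np.float32(T[:,:2]))
        print(c[i].round(),st[i,4],'top',top.round(3),'circ',np.round([a,b,r],4),'rect',cv2.minAreaRect(np.float32(Q[:,:2])))
f=pickle.load(open('top.pkl','rb'))
cv2.imwrite('pics/crop.png',cv2.resize(f['img'][165:285,215:375,::-1],None,fx=5,fy=5,interpolation=cv2.INTER_CUBIC))
E
```

```text
top table z -0.000295398086447074
[296. 225.] 10893 top 0.069 circ [0.5922 0.0101 0.0702] rect ((0.572185754776001, 0.08235432207584381), (0.19087724387645721, 0.30001047253608704), 15.504104614257812)
[444. 199.] 658 top 0.116 circ [ 0.6287 -0.2463  0.0227] rect ((0.628073513507843, -0.2461494356393814), (0.0491216778755188, 0.047769151628017426), 85.37012481689453)
[495. 227.] 843 top 0.092 circ [ 0.5685 -0.3556  0.0326] rect ((0.5677276253700256, -0.3549898862838745), (0.06262151896953583, 0.06284823268651962), 17.944669723510742)
[143. 239.] 906 top 0.077 circ [0.5312 0.423  0.0306] rect ((0.5300819277763367, 0.42035165429115295), (0.062383003532886505, 0.06279894709587097), 32.19517517089844)
[442. 265.] 829 top 0.088 circ [ 0.4831 -0.242   0.0291] rect ((0.48102912306785583, -0.23922976851463318), (0.061785027384757996, 0.059560857713222504), 62.60325241088867)
[303. 415.] 237 top 0.199 circ [0.184  0.0514 0.0651] rect ((0.18658983707427979, 0.05218978598713875), (0.006627555005252361, 0.1299089640378952), 16.42253303527832)
scene table z -0.0018570759571404083
[220.  14.] 3952
[... 630 characters left out ...]
490525722504), 56.7497444152832)
[166. 234.] 807 top 0.088 circ [ 0.5706 -0.3535  0.0336] rect ((0.5727251172065735, -0.3536723554134369), (0.06435122340917587, 0.061871979385614395), 52.72052001953125)
[338. 259.] 7848 top 0.066 circ [0.5931 0.0123 0.0705] rect ((0.5749711990356445, 0.08390607684850693), (0.19112074375152588, 0.2993899881839752), 15.91337776184082)
[476. 252.] 783 top 0.076 circ [0.5326 0.4236 0.0318] rect ((0.5357571244239807, 0.42164698243141174), (0.063471719622612, 0.0648839920759201), 5.567402362823486)
[200. 256.] 631 top 0.114 circ [ 0.6322 -0.2458  0.0207] rect ((0.633407711982727, -0.24596180021762848), (0.04632042348384857, 0.04762593284249306), 74.57156372070312)
```

View pics/crop.png

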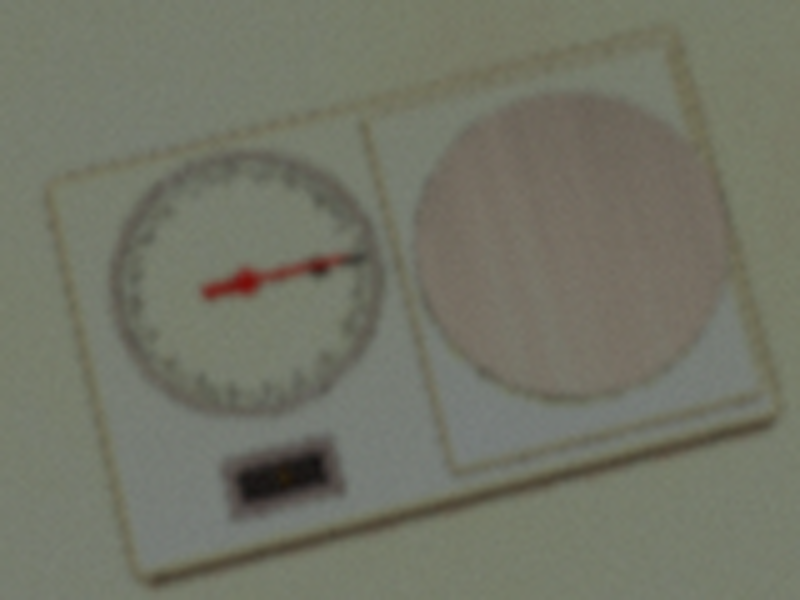

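Crop: dial centre is at about (247,283), the zero line by the pointer tip at (360,257), and the wheel at (282,480). The measurements agree across both views: pot (0.5695,-0.3545), plate (0.5925,0.011), scale yaw about -74.7°. I'll go above the pot.

>>> {"api": "carry_out", "payload": {
  "targets": [
    [0, 0.029, -0.0012, 0, 0, 0, 0],
    [0, 0.029, -0.0012, 0, 0, 0, 0],
    [0, 0.029, -0.0012, 0, 0, 0, 0],
    [0, 0.029, -0.0012, 0, 0, 0, 0],
    [0, 0.029, -0.0012, 0, 0, 0, 0],
    [0, 0.029, -0.0012, 0, 0, 0, 0],
    [0, 0.029, -0.0012, 0, 0, 0, 0],
    [0, 0.029, -0.0012, 0, 0, 0, 0],
    [0, 0.029, -0.0012, 0, 0, 0, 0],
    [0, 0.029, -0.0012, 0, 0, 0, 0],
    [0, 0.029, -0.0012, 0, 0, 0, 0],
    [0, 0.029, -0.0012, 0, 0, 0, 0],
    [0, 0.029, -0.0012, 0, 0, 0, 0],
    [0, 0.029, -0.0012, 0, 0, 0, 0],
    [0, 0.029, -0.0012, 0, 0, 0, 0],
    [0, 0, 0, 0, 0, 0, 0],
    [0, 0, 0, 0, 0, 0, 0]
  ],
  "force": 30
}}

```text
clock: 1.52
tcp_pos: [0.5663, -0.3549, 0.23]
tcp_rot: [-0.001, 0.989, 0.15, -0.001]
contact_force: [0.1, -0.2, -1.0]
width: 1.002
gripper_force: 0.0
```

```bash
cat >> h.py <<'E'
def delta(s,P):
    return rot(s['tcp_rot']).inv().apply(np.array(P)-s['tcp_pos'])
def yaw(s): x=rot(s['tcp_rot']).apply([1,0,0]);return np.degrees(np.arctan2(x[1],x[0]))
E
python3 - <<'E'
from h import *
from bench import arm
s=arm.state();print(s['clock'],s['tcp_pos'],yaw(s),s['joints'],delta(s,[.5695,-.3545,.045]))
E
```

```text
1.5167 [ 0.5663009  -0.35491239  0.23000876] 17.30572661588288 [-5.59846505e-01  4.96722548e-01  3.76452229e-01  1.45229115e+00
  2.37922460e-05  2.27970499e+00] [0.00338621 0.00080866 0.18500413]
```

>>> {"api": "carry_out", "payload": {
  "targets": [
    [0, 0.0034, 0.0008, 0.02, 0, 0, 0],
    [0, 0, 0, 0.02, 0, 0, 0],
    [0, 0, 0, 0.02, 0, 0, 0],
    [0, 0, 0, 0.02, 0, 0, 0],
    [0, 0, 0, 0.02, 0, 0, 0],
    [0, 0, 0, 0.02, 0, 0, 0],
    [0, 0, 0, 0.02, 0, 0, 0],
    [0, 0, 0, 0.02, 0, 0, 0],
    [0, 0, 0, 0.015, 0, 0, 0],
    [0, 0, 0, 0.01, 0, 0, 0],
    [0, 0, 0, 0, 0, 0, 0],
    [0.6, 0, 0, 0, 0, 0, 0],
    [0.6, 0, 0, 0, 0, 0, 0],
    [0.6, 0, 0, 0, 0, 0, 0],
    [0.6, 0, 0, 0, 0, 0, 0],
    [0.6, 0, 0, 0, 0, 0, 0],
    [0.6, 0, 0, 0, 0, 0, 0],
    [0.6, 0, 0, 0, 0, 0, 0]
  ],
  "force": 35
}}

```text
clock: 3.02
tcp_pos: [0.5693, -0.356, 0.0477]
tcp_rot: [0.001, 0.989, 0.149, 0.001]
contact_force: [-2.0, 0.2, 6.2]
width: 0.749
gripper_force: 39.7
```

>>> {"api": "carry_out", "payload": {
  "targets": [
    [0.6, 0, 0, -0.005, 0, 0, 0],
    [0.6, 0, 0, -0.015, 0, 0, 0],
    [0.6, 0, 0, -0.02, 0, 0, 0],
    [0.6, 0, 0, -0.02, 0, 0, 0],
    [0.6, 0, 0, -0.02, 0, 0, 0],
    [0.6, 0, 0, -0.02, 0, 0, 0],
    [0.6, 0, 0, -0.02, 0, 0, 0],
    [0.6, 0, 0, -0.02, 0, 0, 0],
    [0.6, 0, 0, -0.01, 0, 0, 0],
    [0.6, 0, 0, 0, 0, 0, 0],
    [0.6, 0, 0, 0, 0, 0, 0],
    [0.6, 0, 0, 0, 0, 0, 0]
  ]
}}

```text
clock: 4.02
tcp_pos: [0.5683, -0.3553, 0.1948]
tcp_rot: [-0.001, 0.989, 0.149, -0.001]
contact_force: [-1.4, 0.2, -3.6]
width: 0.742
gripper_force: 39.6
```

```bash
cat > look.py <<'E'
from h import *
from bench import arm
import sys
# pot pose from depth, both views
for n in ('top','scene'):
    f=arm.grab_frame(n);P=cloud(f);s=arm.state()
    hsv=cv2.cvtColor(f['img'],cv2.COLOR_RGB2HSV)
    m=(hsv[...,0]>90)&(hsv[...,0]<125)&(hsv[...,1]>90)&(hsv[...,2]>20)&(f['depth']>0)&(P[...,2]<.4)
    m&=np.hypot(P[...,0]-s['tcp_pos'][0],P[...,1]-s['tcp_pos'][1])<.08
    Q=P[m];print(n,m.sum(),Q.mean(0).round(4),np.percentile(Q,2,axis=0).round(4),np.percentile(Q,98,axis=0).round(4))
    cv2.imwrite(f'pics/{n}_{sys.argv[1]}.png',f['img'][:,:,::-1])
print(s['clock'],s['tcp_pos'],yaw(s),s['contact_force'],delta(s,[.5925,.011,s['tcp_pos'][2]]))
E
python3 look.py lift
```

```text
top 232 [ 0.5473 -0.3532  0.2159] [ 0.5362 -0.3804  0.1564] [ 0.5924 -0.3321  0.2397]look.py:10: RuntimeWarning: Mean of empty slice.
  Q=P[m];print(n,m.sum(),Q.mean(0).round(4),np.percentile(Q,2,axis=0).round(4),np.percentile(Q,98,axis=0).round(4))
  ret = um.true_divide(
Traceback (most recent call last):
  File "look.py", line 10, in <module>
    Q=P[m];print(n,m.sum(),Q.mean(0).round(4),np.percentile(Q,2,axis=0).round(4),np.percentile(Q,98,axis=0).round(4))
                                              ~~~~~~~~~~~~~^^^^^^^^^^^^
IndexError: index -1 is out of bounds for axis 0 with size 0
```

>>> {"api": "carry_out", "payload": {
  "targets": [
    [0.6, 0.005, -0.0132, 0, 0, 0, 0],
    [0.6, 0.0101, -0.0264, 0, 0, 0, 0],
    [0.6, 0.0101, -0.0264, 0, 0, 0, 0],
    [0.6, 0.0101, -0.0264, 0, 0, 0, 0],
    [0.6, 0.0101, -0.0264, 0, 0, 0, 0],
    [0.6, 0.0101, -0.0264, 0, 0, 0, 0],
    [0.6, 0.0101, -0.0264, 0, 0, 0, 0],
    [0.6, 0.0101, -0.0264, 0, 0, 0, 0],
    [0.6, 0.0101, -0.0264, 0, 0, 0, 0],
    [0.6, 0.0101, -0.0264, 0, 0, 0, 0],
    [0.6, 0.0101, -0.0264, 0, 0, 0, 0],
    [0.6, 0.0101, -0.0264, 0, 0, 0, 0],
    [0.6, 0.0101, -0.0264, 0, 0, 0, 0],
    [0.6, 0.005, -0.0132, 0, 0, 0, 0],
    [0.6, 0, 0, 0, 0, 0, 0],
    [0.6, 0, 0, 0, 0, 0, 0]
  ]
}}

```text
clock: 5.45
tcp_pos: [0.5924, 0.0118, 0.1959]
tcp_rot: [0.0, 0.989, 0.15, -0.0]
contact_force: [-0.1, -0.0, -2.8]
width: 0.744
gripper_force: 39.8
```

Run:
```python
from h import *
from bench import arm
f=arm.grab_frame('scene');s=arm.state()
print(s['clock'],s['tcp_pos'],yaw(s),s['joints'],s['contact_force'],delta(s,[.5925,.011,.115]))
cv2.imwrite('pics/over.png',cv2.resize(f['img'][150:310,210:430,::-1],None,fx=3,fy=3))
```

```text
5.5 [0.59243531 0.0109765  0.19597165] 17.215810903639028 [ 1.86973638e-02  3.67534353e-01  8.17638410e-02  1.28573165e+00
 -3.31654512e-04  2.85981750e+00] [ 0.48852323  0.13329123 -2.18195665] [ 1.31111504e-04 -1.32046432e-05  8.09715678e-02]
```

View pics/over.png

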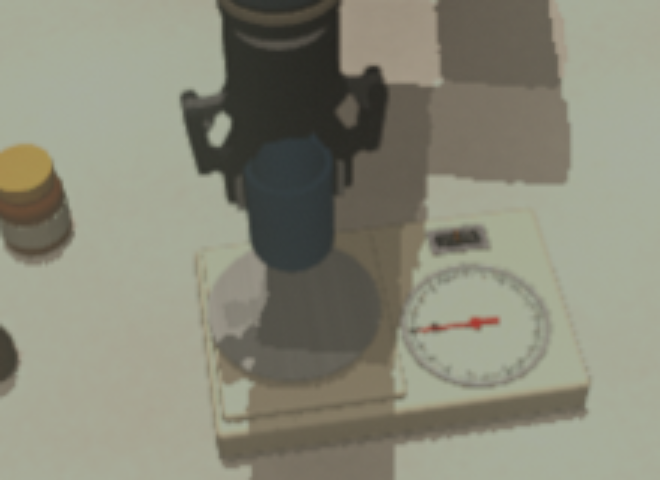

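The pot is held upright above the plate (pot at (290,215), plate at (295,310) in the crop). I'll lower it gently.

>>> {"api": "carry_out", "payload": {
  "targets": [
    [0.6, 0, 0, 0.01, 0, 0, 0],
    [0.6, 0, 0, 0.012, 0, 0, 0],
    [0.6, 0, 0, 0.012, 0, 0, 0],
    [0.6, 0, 0, 0.012, 0, 0, 0],
    [0.6, 0, 0, 0.01, 0, 0, 0],
    [0.6, 0, 0, 0.008, 0, 0, 0],
    [0.6, 0, 0, 0.005, 0, 0, 0],
    [0.6, 0, 0, 0.003, 0, 0, 0],
    [0.6, 0, 0, 0.003, 0, 0, 0],
    [0.6, 0, 0, 0.002, 0, 0, 0],
    [0.6, 0, 0, 0.001, 0, 0, 0],
    [0.6, 0, 0, 0.001, 0, 0, 0],
    [0.6, 0, 0, 0.001, 0, 0, 0],
    [0.6, 0, 0, 0, 0, 0, 0],
    [0.6, 0, 0, 0, 0, 0, 0]
  ]
}}

```text
clock: 6.75
tcp_pos: [0.5928, 0.0111, 0.1165]
tcp_rot: [-0.0, 0.989, 0.149, 0.0]
contact_force: [-0.3, -0.2, -2.3]
width: 0.748
gripper_force: 39.8
```

>>> {"api": "carry_out", "payload": {
  "targets": [
    [0.6, 0, 0, 0.001, 0, 0, 0],
    [0.6, 0, 0, 0.001, 0, 0, 0],
    [0.6, 0, 0, 0.001, 0, 0, 0],
    [0.6, 0, 0, 0, 0, 0, 0],
    [0.6, 0, 0, 0, 0, 0, 0]
  ]
}}

```text
clock: 7.17
tcp_pos: [0.5929, 0.011, 0.1135]
tcp_rot: [-0.0, 0.989, 0.149, 0.0]
contact_force: [-0.2, -0.1, 0.1]
width: 0.745
gripper_force: 39.9
```

Run:
```python
from bench import arm
for i in range(3):
    arm.grab_frame('scene');s=arm.state();print(s['clock'],s['tcp_pos'],s['contact_force'])
```

```text
7.2167 [0.59289407 0.01107734 0.113485  ] [-0.28349467  0.69607218  0.31569909]
7.2667 [0.59291118 0.01102504 0.11350553] [-0.09497211  0.27674215 -0.10183918]
7.3167 [0.59291515 0.01101503 0.11349415] [-0.16776633 -0.70117679  0.2618354 ]
```

>>> {"api": "carry_out", "payload": {
  "targets": [
    [0.3, 0, 0, 0, 0, 0, 0],
    [0.2, 0, 0, 0, 0, 0, 0],
    [0.1, 0, 0, 0, 0, 0, 0],
    [0, 0, 0, 0, 0, 0, 0],
    [0, 0, 0, 0, 0, 0, 0],
    [0, 0, 0, 0, 0, 0, 0],
    [0, 0, 0, -0.005, 0, 0, 0],
    [0, 0, 0, -0.015, 0, 0, 0],
    [0, 0, 0, -0.02, 0, 0, 0],
    [0, 0, 0, -0.025, 0, 0, 0],
    [0, 0, 0, -0.025, 0, 0, 0],
    [0, 0, 0, -0.025, 0, 0, 0],
    [0, 0, 0, -0.015, 0, 0, 0],
    [0, 0, 0, 0, 0, 0, 0]
  ]
}}

```text
clock: 8.48
tcp_pos: [0.5942, 0.011, 0.2474]
tcp_rot: [0.0, 0.989, 0.149, 0.003]
contact_force: [-0.3, 0.6, -0.2]
width: 0.999
gripper_force: 0.0
```

>>> {"api": "carry_out", "payload": {
  "targets": [
    [1, 0, 0, 0, 0, 0, -6.78],
    [1, 0, 0, 0, 0, 0, -6.78],
    [1, 0, 0, 0, 0, 0, -6.78],
    [1, 0, 0, 0, 0, 0, -6.78],
    [1, 0, 0, 0, 0, 0, -6.78],
    [1, 0, 0, 0, 0, 0, -6.78],
    [1, 0, 0, 0, 0, 0, -6.78],
    [1, 0, 0, 0, 0, 0, -6.78],
    [1, 0, 0, 0, 0, 0, -6.78],
    [1, 0, 0, 0, 0, 0, -6.78],
    [1, 0, 0, 0, 0, 0, -6.78],
    [1, 0, 0, 0, 0, 0, -6.78],
    [1, 0, 0, 0, 0, 0, -6.78],
    [1, 0, 0, 0, 0, 0, 0]
  ],
  "force": 40
}}

```text
clock: 9.65
tcp_pos: [0.5925, 0.011, 0.2427]
tcp_rot: [-0.0, 0.604, 0.797, -0.0]
contact_force: [-0.2, -0.4, 0.2]
width: -0.002
gripper_force: 0.0
```

```bash
cat > dial.py <<'E'
from h import *
from bench import arm
import sys,pickle
f=arm.grab_frame('scene');s=arm.state();pickle.dump(f,open('scene_now.pkl','wb'))
o=proj(f,[.525,.14,.0445])[0].round().astype(int)
x0,y0=max(o[0]-70,0),o[1]-45
cv2.imwrite(f'pics/{sys.argv[1]}.png',cv2.resize(f['img'][y0:y0+90,x0:x0+130,::-1],None,fx=6,fy=6,interpolation=cv2.INTER_CUBIC))
print('crop origin',x0,y0,s['clock'],s['tcp_pos'],yaw(s),s['contact_force'])
E
python3 dial.py d1
python3 - <<'E'
from h import *;import pickle
f=pickle.load(open('top.pkl','rb'));g=pickle.load(open('scene.pkl','rb'))
for n,f in(('top',f),('scene',g)):
    hsv=cv2.cvtColor(f['img'],cv2.COLOR_RGB2HSV);P=cloud(f)
    m=((np.hypot(P[...,0]-.49,P[...,1]-.138)<.035)&(hsv[...,2]<75)).astype(np.uint8)
    k,l,st,c=cv2.connectedComponentsWithStats(m)
    for i in range(1,k):
        if st[i,4]>20:
            r=cv2.minAreaRect(np.argwhere(l==i)[:,::-1].astype(np.float32));print(n,'wheel',st[i],c[i],onplane(f,[c[i],r[0]],.046))
    m=((hsv[...,1]>150)&((hsv[...,0]<8)|(hsv[...,0]>172))&(np.hypot(P[...,0]-.56,P[...,1]-.14)<.08))
    q=np.argwhere(m)[:,::-1];W=onplane(f,q,.0445);print('red',len(q),W.min(0),W.max(0),W.mean(0))
E
```

```text
crop origin 292 195 9.7 [0.59251907 0.01097756 0.24278684] 105.20299252922955 [0.22322261 0.12542431 0.42348949]
top wheel [262 255  19  11 153] [271.02614379 260.00653595] [[0.48762164 0.13661098 0.046     ]
 [0.48763521 0.13666947 0.046     ]]
red 24 [0.57117601 0.12207786 0.0445    ] [0.58353235 0.17124648 0.0445    ] [0.57573862 0.15677128 0.0445    ]
scene wheel [355 227  15   5  34] [361.55882353 229.61764706] [[0.49405531 0.13643633 0.046     ]
 [0.49303063 0.13763482 0.046     ]]
red 8 [0.57456888 0.15456312 0.0445    ] [0.58085608 0.1618358  0.0445    ] [0.57826887 0.15762942 0.0445    ]
```

View pics/d1.png

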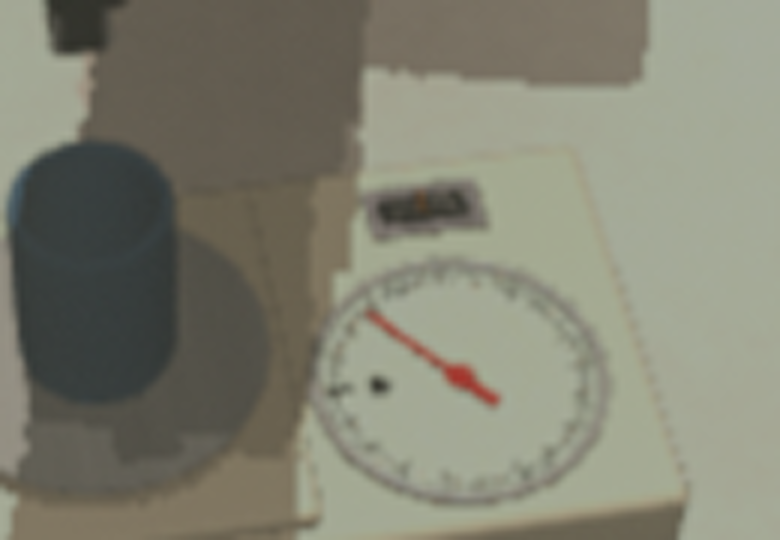

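The pot stands on the plate. The pointer tip is at (370,312), the dial centre at (461,377) and the zero line at (338,390) in the crop. I'll work out the angle and hover over the wheel.

>>> {"api": "carry_out", "payload": {
  "targets": [
    [1, 0.0196, -0.0082, 0, 0, 0, 0],
    [1, 0.0196, -0.0082, 0, 0, 0, 0],
    [1, 0.0196, -0.0082, 0, 0, 0, 0],
    [1, 0.0196, -0.0082, 0, 0, 0, 0],
    [1, 0.0196, -0.0082, 0, 0, 0, 0],
    [1, 0.0196, -0.0082, 0, 0, 0, 0],
    [1, 0.0196, -0.0082, 0, 0, 0, 0],
    [1, 0.0196, -0.0082, 0, 0, 0, 0],
    [1, 0, 0, 0.02, 0, 0, 0],
    [1, 0, 0, 0.02, 0, 0, 0],
    [1, 0, 0, 0.02, 0, 0, 0],
    [1, 0, 0, 0.02, 0, 0, 0],
    [1, 0, 0, 0.02, 0, 0, 0],
    [1, 0, 0, 0.02, 0, 0, 0],
    [1, 0, 0, 0.02, 0, 0, 0],
    [1, 0, 0, 0.02, 0, 0, 0],
    [1, 0, 0, 0.015, 0, 0, 0],
    [1, 0, 0, 0, 0, 0, 0],
    [1, 0, 0, 0, 0, 0, 0]
  ]
}}

```text
clock: 11.28
tcp_pos: [0.4875, 0.1447, 0.0679]
tcp_rot: [-0.001, 0.608, 0.794, -0.001]
contact_force: [-0.7, 0.2, 0.7]
width: 0.006
gripper_force: 0.0
```

```bash
python3 dial.py d2
python3 - <<'E'
from h import *;import pickle
from bench import arm
f=pickle.load(open('scene_now.pkl','rb'))
px=np.array([[370,312],[461,377],[338,390]])/6+[292,195]-.4
W=onplane(f,px,.0445)[:,:2];a=W[0]-W[1];b=W[2]-W[1]
print(W,np.hypot(*a),np.hypot(*b),np.arctan2(*a[::-1])-np.arctan2(*b[::-1]))
s=arm.state();print(delta(s,[.488,.1452,.05]))
E
```

```text
crop origin 292 195 11.3333 [0.48820059 0.1449349  0.06874081] 105.18778722427567 [0.01801765 0.03067164 0.91355913]
[[0.54969089 0.11910172]
 [0.57877389 0.15809961]
 [0.59069234 0.10897003]] 0.0486482950168695 0.05055456664051186 -0.8787754529777718
[ 0.00030652 -0.00012317  0.01874085]
```

View pics/d2.png

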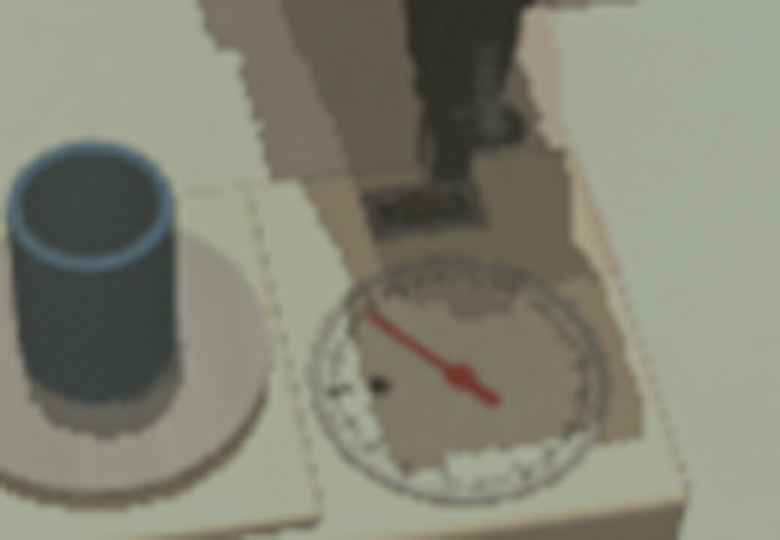

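The tip (450,180) is above the wheel (425,205). The zero line needs about 0.88 rad clockwise, which is roughly 31 mm of rim. I'll descend carefully.

>>> {"api": "carry_out", "payload": {
  "targets": [
    [1, 0, 0, 0.005, 0, 0, 0],
    [1, 0, 0, 0.005, 0, 0, 0],
    [1, 0, 0, 0.004, 0, 0, 0],
    [1, 0, 0, 0.002, 0, 0, 0],
    [1, 0, 0, 0.001, 0, 0, 0],
    [1, 0, 0, 0.001, 0, 0, 0],
    [1, 0, 0, 0, 0, 0, 0],
    [1, 0, 0, 0, 0, 0, 0]
  ]
}}

```text
clock: 12.0
tcp_pos: [0.4882, 0.1449, 0.0504]
tcp_rot: [-0.0, 0.607, 0.795, 0.0]
contact_force: [-0.1, -0.5, 0.1]
width: 0.003
gripper_force: 0.0
```

>>> {"api": "carry_out", "payload": {
  "targets": [
    [1, 0, 0, 0.0005, 0, 0, 0],
    [1, 0, 0, 0, 0, 0, 0],
    [1, 0, 0, 0, 0, 0, 0]
  ]
}}

```text
clock: 12.25
tcp_pos: [0.4882, 0.1449, 0.0499]
tcp_rot: [0.0, 0.607, 0.795, 0.0]
contact_force: [0.8, 0.6, 1.1]
width: -0.002
gripper_force: 0.0
```

>>> {"api": "carry_out", "payload": {
  "targets": [
    [1, 0, 0, 0.0005, 0, 0, 0],
    [1, 0, 0, 0.0005, 0, 0, 0],
    [1, 0, 0, 0, 0, 0, 0],
    [1, 0, 0, 0, 0, 0, 0]
  ]
}}

```text
clock: 12.58
tcp_pos: [0.4881, 0.1449, 0.0488]
tcp_rot: [-0.0, 0.607, 0.795, 0.0]
contact_force: [0.2, -0.9, 0.2]
width: 0.003
gripper_force: 0.0
```

>>> {"api": "carry_out", "payload": {
  "targets": [
    [1, 0, 0, 0.0004, 0, 0, 0],
    [1, 0, 0, 0, 0, 0, 0],
    [1, 0, 0, 0, 0, 0, 0]
  ]
}}

```text
clock: 12.83
tcp_pos: [0.4881, 0.1449, 0.0484]
tcp_rot: [-0.0, 0.607, 0.795, 0.0]
contact_force: [0.8, 0.4, 0.6]
width: 0.001
gripper_force: 0.0
```

>>> {"api": "carry_out", "payload": {
  "targets": [
    [1, 0, 0, 0.0004, 0, 0, 0],
    [1, 0, 0, 0, 0, 0, 0],
    [1, 0, 0, 0, 0, 0, 0]
  ]
}}

```text
clock: 13.08
tcp_pos: [0.4881, 0.1449, 0.0481]
tcp_rot: [-0.0, 0.607, 0.795, 0.0]
contact_force: [0.4, -0.4, 0.5]
width: 0.002
gripper_force: 0.2
```

>>> {"api": "carry_out", "payload": {
  "targets": [
    [1, 0, 0, 0.0003, 0, 0, 0],
    [1, 0, 0, 0, 0, 0, 0],
    [1, 0, 0, 0, 0, 0, 0]
  ]
}}

```text
clock: 13.33
tcp_pos: [0.4882, 0.145, 0.0479]
tcp_rot: [0.0, 0.607, 0.795, 0.0]
contact_force: [-0.4, 0.2, 4.2]
width: -0.002
gripper_force: 2.1
```

Contact at 4 N. I'll do a short test roll.

>>> {"api": "carry_out", "payload": {
  "targets": [
    [1, 0, 0, 0.0001, 0, 0, 0],
    [1, -0.001, 0, 0, 0, 0, 0],
    [1, -0.001, 0, 0, 0, 0, 0],
    [1, -0.001, 0, 0, 0, 0, 0],
    [1, -0.001, 0, 0, 0, 0, 0]
  ]
}}

```text
clock: 13.75
tcp_pos: [0.4891, 0.1415, 0.0479]
tcp_rot: [-0.0, 0.606, 0.795, 0.0]
contact_force: [-2.3, 2.1, 6.1]
width: -0.001
gripper_force: 2.9
```

```bash
cat > ang.py <<'E'
from h import *
from bench import arm
import sys
f=arm.grab_frame('scene');s=arm.state()
# unwarp the dial plane to a polar strip about the dial centre, find dark mark dot (r~32mm) and red tip
C=np.array([.5782,.1578]);A=np.radians(np.arange(-180,180,.5));hsv=cv2.cvtColor(f['img'],cv2.COLOR_RGB2HSV)
def ring(r0,r1):
    rr=np.arange(r0,r1,.001);P=np.array([[C[0]+r*np.cos(a),C[1]+r*np.sin(a),.0445] for a in A for r in rr])
    m=proj(f,P).astype(np.float32).reshape(len(A),len(rr),2)
    return cv2.remap(f['img'],m[...,0],m[...,1],cv2.INTER_LINEAR).astype(float).mean(1)
t=ring(.036,.045);red=t[:,0]-t[:,1];d=ring(.030,.035).min(1)
w=np.clip(red-.5*red.max(),0,None);z=lambda w:np.degrees(np.angle((w*np.exp(1j*A)).sum()))
near=np.abs((A+.0-np.angle((w*np.exp(1j*A)).sum())+np.pi)%(2*np.pi)-np.pi)
d2=ring(.030,.035);g=d2.max(1)
k=np.clip(np.median(g)*.8-g,0,None) if g.min()<np.median(g)*.75 else 0*g
bold=ring(.042,.050).mean(1)
print('pointer',z(w),'dot candidates',np.degrees(A[np.argsort(g)[:6]]),np.sort(g)[:6].round(),np.median(g).round(), s['clock'],s['tcp_pos'],s['contact_force'],s['gripper_force'])
E
python3 ang.py;python3 dial.py d3
```

```text
pointer -125.25878447793775 dot candidates [-80.  -79.5 -80.5 -81.  -81.5 -79. ] [66. 66. 67. 68. 69. 69.] 125.0 13.8 [0.48916921 0.14139897 0.04790518] [-1.87249959  1.57252358  7.04587312] 2.933475114405155
crop origin 292 195 13.85 [0.48914862 0.14139933 0.04790417] 105.32774882294915 [-2.22599315  2.03998802  6.29548836]
```

View pics/d3.png

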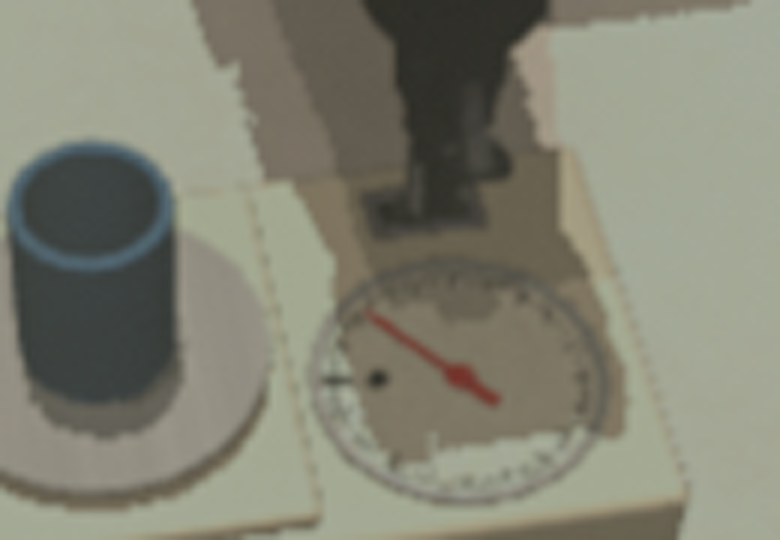

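The card is turning: the dot is now at (378,378), about 4° of motion, with the pointer still at (370,312). I'll continue in chunks.

>>> {"api": "carry_out", "payload": {
  "targets": [
    [1, -0.001, 0, 0, 0, 0, 0],
    [1, -0.001, 0, 0, 0, 0, 0],
    [1, -0.001, 0, 0, 0, 0, 0],
    [1, -0.001, 0, 0, 0, 0, 0]
  ]
}}

```text
clock: 14.18
tcp_pos: [0.4902, 0.1377, 0.0479]
tcp_rot: [-0.0, 0.606, 0.795, 0.001]
contact_force: [-2.8, 1.4, 5.6]
width: -0.002
gripper_force: 2.9
```

>>> {"api": "carry_out", "payload": {
  "targets": [
    [1, -0.001, 0, 0, 0, 0, 0],
    [1, -0.001, 0, 0, 0, 0, 0],
    [1, -0.001, 0, 0, 0, 0, 0],
    [1, -0.001, 0, 0, 0, 0, 0]
  ]
}}

```text
clock: 14.52
tcp_pos: [0.4913, 0.1338, 0.0479]
tcp_rot: [-0.0, 0.606, 0.795, 0.001]
contact_force: [-2.1, 1.6, 5.6]
width: 0.003
gripper_force: 2.9
```

```bash
python3 ang.py
```

```text
pointer -125.33955199768438 dot candidates [-95.  -94.5 -94.  -95.5 -93.5 -93. ] [70. 70. 70. 70. 70. 72.] 124.0 14.5667 [0.49132072 0.1337332  0.04790232] [-1.9567223   1.34840333  6.21650604] 2.8782018274068832
```

>>> {"api": "carry_out", "payload": {
  "targets": [
    [1, -0.001, 0, 0, 0, 0, 0],
    [1, -0.001, 0, 0, 0, 0, 0],
    [1, -0.001, 0, 0, 0, 0, 0],
    [1, -0.001, 0, 0, 0, 0, 0]
  ]
}}

```text
clock: 14.9
tcp_pos: [0.4923, 0.1299, 0.0478]
tcp_rot: [-0.0, 0.606, 0.795, 0.0]
contact_force: [-1.3, 1.5, 3.8]
width: -0.001
gripper_force: 2.0
```

>>> {"api": "carry_out", "payload": {
  "targets": [
    [1, 0, 0, -0.005, 0, 0, 0],
    [1, 0.004, 0, 0, 0, 0, 0],
    [1, 0.004, 0, 0, 0, 0, 0],
    [1, 0.004, 0, 0, 0, 0, 0],
    [1, 0.004, 0, 0, 0, 0, 0],
    [1, 0, 0, 0.003, 0, 0, 0],
    [1, 0, 0, 0.001, 0, 0, 0],
    [1, 0, 0, 0.0005, 0, 0, 0],
    [1, 0, 0, 0, 0, 0, 0],
    [1, 0, 0, 0, 0, 0, 0]
  ]
}}

```text
clock: 15.73
tcp_pos: [0.4881, 0.1448, 0.0481]
tcp_rot: [-0.0, 0.607, 0.795, -0.0]
contact_force: [0.1, -0.0, 0.6]
width: 0.001
gripper_force: 0.1
```

```bash
python3 ang.py
```

```text
pointer -125.29324826581194 dot candidates [-101.  -100.5 -100.  -101.5  -99.5  -99. ] [65. 65. 66. 66. 67. 68.] 125.0 15.7833 [0.48812337 0.14475524 0.04806235] [-0.25686437  0.8782112   0.23328222] 0.11368474457412958
```

>>> {"api": "carry_out", "payload": {
  "targets": [
    [1, 0, 0, 0.0003, 0, 0, 0],
    [1, 0, 0, 0.0001, 0, 0, 0],
    [1, 0, 0, 0, 0, 0, 0]
  ]
}}

```text
clock: 16.03
tcp_pos: [0.4882, 0.1448, 0.0479]
tcp_rot: [0.0, 0.607, 0.795, 0.0]
contact_force: [-1.7, -0.3, 3.8]
width: 0.003
gripper_force: 2.3
```

>>> {"api": "carry_out", "payload": {
  "targets": [
    [1, -0.001, 0, 0, 0, 0, 0],
    [1, -0.001, 0, 0, 0, 0, 0],
    [1, -0.001, 0, 0, 0, 0, 0],
    [1, -0.001, 0, 0, 0, 0, 0]
  ]
}}

```text
clock: 16.37
tcp_pos: [0.4891, 0.1414, 0.0479]
tcp_rot: [-0.0, 0.606, 0.795, 0.0]
contact_force: [-2.1, 1.8, 5.2]
width: 0.002
gripper_force: 2.7
```

>>> {"api": "carry_out", "payload": {
  "targets": [
    [1, -0.001, 0, 0, 0, 0, 0],
    [1, -0.001, 0, 0, 0, 0, 0],
    [1, -0.001, 0, 0, 0, 0, 0],
    [1, -0.001, 0, 0, 0, 0, 0],
    [1, -0.001, 0, 0, 0, 0, 0],
    [1, -0.001, 0, 0, 0, 0, 0],
    [1, -0.001, 0, 0, 0, 0, 0]
  ]
}}

```text
clock: 16.95
tcp_pos: [0.491, 0.1346, 0.0479]
tcp_rot: [-0.0, 0.606, 0.795, 0.0]
contact_force: [-1.6, 1.8, 4.2]
width: 0.003
gripper_force: 2.6
```

```bash
python3 ang.py; python3 dial.py d4
```

```text
pointer -125.16363648529038 dot candidates [-115.5 -116.  -115.  -114.5 -116.5 -114. ] [66. 66. 66. 66. 66. 68.] 125.0 17.0 [0.49102502 0.13450539 0.04790277] [-2.29015959  1.73032153  5.2862492 ] 2.6072876527905464
crop origin 292 195 17.05 [0.49100347 0.13453129 0.04791226] 105.3252550621877 [-1.91115336  1.9511457   6.40588959]
```

View pics/d4.png

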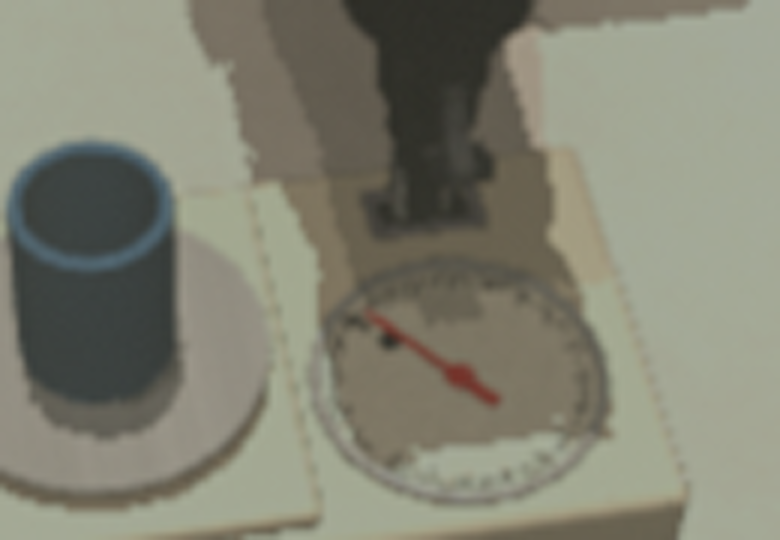

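The dot is at (389,340), the zero line at about (350,320) and the pointer tip at (370,312), leaving about 9.5°.

>>> {"api": "carry_out", "payload": {
  "targets": [
    [1, -0.001, 0, 0, 0, 0, 0],
    [1, -0.001, 0, 0, 0, 0, 0],
    [1, -0.001, 0, 0, 0, 0, 0],
    [1, -0.001, 0, 0, 0, 0, 0],
    [1, -0.001, 0, 0, 0, 0, 0],
    [1, -0.0005, 0, 0, 0, 0, 0]
  ]
}}

```text
clock: 17.55
tcp_pos: [0.4925, 0.129, 0.0477]
tcp_rot: [-0.0, 0.607, 0.795, 0.0]
contact_force: [-0.8, 2.6, 2.7]
width: 0.002
gripper_force: 1.6
```

>>> {"api": "carry_out", "payload": {
  "targets": [
    [1, 0, 0, -0.003, 0, 0, 0],
    [1, 0, 0, -0.015, 0, 0, 0],
    [1, 0, 0, -0.03, 0, 0, 0],
    [1, 0, 0, -0.03, 0, 0, 0],
    [1, 0, 0, -0.03, 0, 0, 0],
    [1, 0, 0, -0.02, 0, 0, 0],
    [1, 0, 0, 0, 0, 0, 0]
  ]
}}

```text
clock: 18.13
tcp_pos: [0.4946, 0.1292, 0.1799]
tcp_rot: [0.002, 0.607, 0.795, 0.002]
contact_force: [-0.2, 1.0, 0.5]
width: -0.0
gripper_force: 0.0
```

```bash
python3 ang.py; python3 dial.py d5
```

```text
pointer -125.2834114043823 dot candidates [-129.5 -129.  -128.5 -130.  -128.  -130.5] [92. 92. 92. 92. 92. 93.] 124.0 18.1833 [0.49380774 0.12902608 0.17770995] [-0.16095314 -0.30062963  0.12806734] 0.0
crop origin 292 195 18.2333 [0.49284532 0.12883158 0.17608245] 105.3041538751154 [0.01583495 0.16350217 0.30218469]
```

View pics/d5.png

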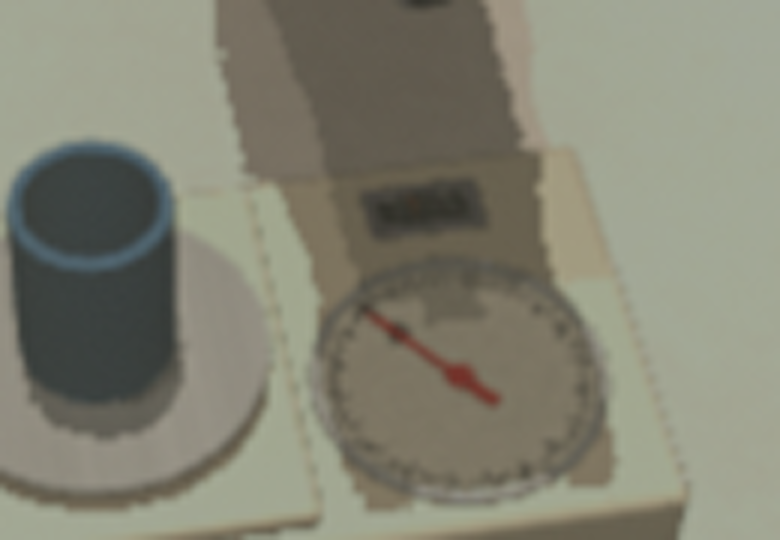

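The zero line (365,308) and dot (400,332) are now in line with the pointer. One numeric check of the bold line beyond the tip.

```bash
sed 's/^print.*//' ang.py > a2.py
cat >> a2.py <<'E'
i=np.abs(np.degrees(A)+125)<16
for r in((.030,.036),(.048,.053)):
    v=ring(*r)[i].mean(1) if r[0]>.04 else ring(*r)[i][:,0]
    q=np.clip(np.median(v)-6-v,0,None);print(r,(q*np.degrees(A)[i]).sum()/q.sum(),v[::4].round())
E
python3 a2.py
```

```text
(0.03, 0.036) -126.75842696629213 [122. 119. 113. 105.  98.  93.  92.  93.  94.  93.  95.  98. 106. 112.
 117. 120.]
(0.048, 0.053) -126.6292707802142 [ 85.  89.  91.  90.  87.  82.  75.  70.  75.  85.  92.  98. 103. 105.
 101.  95.]
```

The mark is within about 1.4° (1.2 mm) of the pointer, inside the 3 mm tolerance. Handing in.

```bash
python3 -c "
from bench import arm
print(arm.sign_off())"
```

```text
the job is handed in; nothing more can be done
None
```

I put the blue pot on the scale's plate, let go of it, and rolled the thumbwheel until the zero line stood about 1.2 mm from the red pointer's tip. The limit is 3 mm. The highest force reading I saw on the wheel was about 8 N, and I handed the job in at about 18 s; no verdict was returned.

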